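# Mark a silver bar in the sprung-slide marking machine

### The arm

A 6-joint arm with a two-finger parallel gripper is mounted at the origin on the work surface. World frame = base frame: x ahead of the robot, y to its left, z up, the work surface at z = 0. Lengths are in m, angles in degrees, forces in N, time in s.
With the tool pointing down it reaches from about 0.4 to 0.825 m from the base axis. Payload 7 kg.
Tool frame: the origin (TCP) lies midway between the tips of the shut fingers; the grasp point (between the pads) lies 19 mm behind it; z points along the fingers, y is the line along which they close (so a half turn about z gives the same grasp; the last joint's range is limited). The gripper opens to 88 mm and grips with 3 to 60 N. Pads are 19 mm wide; open, the fingers measure 130 mm over their backs; the gripper's body (78 mm by 193 mm) begins 47 mm behind the grasp point.
Start: joints at [-50.472, 20.546, 0.682, 0, -70.136, -16.507], TCP at [0.264, -0.621, 0.227] pointing down, gripper open.
Joint ranges: [-176.03, 176.03], [-82.01, 121.73], [-58.28, 71.71], [-173.87, 95.51], [-174.79, -0.11], [-173.66, 173.66]. Speed limits (degrees/s): [136.94, 136.94, 172.46, 180, 180, 180].

### API

Orientations are given as [roll, pitch, yaw] about the fixed x, y, z axes, in that order (R = Rz(yaw) Ry(pitch) Rx(roll)).
In Python, from plant import get_state, optics, order gives the robot as it stands. The module is installed in compiled form; this text tells all that it offers.
- The arm moves only by the tool send_rows, never from a script. Its argument "moves" is a list of rows, each an object with "slide": the shift along the tool's x, y, z as a fraction of full scale, a list of three; "turn": the turn about the tool's z as a fraction of full scale; "gripper": the opening, from 0 (shut) to 1 (fully open). A call has exactly 5 rows; each row is the pose to reach, as a shift and turn from the pose commanded when the call began, along the tool's axes at that moment; what a row does not reach only later rows make up. Full scale, the value 1, is 150 mm for a shift and 90 degrees for a turn. A row lasts 1/12 s, in which the tool goes at most 41.7 mm and 7.16 degrees, less where a joint would pass 70% of its speed; a pose out of reach is approached as far as the arm can. A call with a number of a shift or a turn outside -1 to 1 is refused whole. A call with a gripper value outside its range is refused whole. The fingers move at their own pace and stop on an object; "newtons" is the grip in N (left out, the last holds). Time passes only in rows, so rows that repeat a pose let the fingers close, or fill a call up. It gives the time, the measured TCP pose, the force, the opening and the grip force at its end, in the units of the state.
- get_state(): the state, without advancing time (a new reading comes with each control period).
- optics.capture(name): name is "scene" or "top" or "wrist"; returns a dict with "img" (420x560x3 uint8, red, green, blue), "intrinsics" (3x3 intrinsics, pixels), "origin" and "attitude" of the camera in the world. Camera axes: x right, y down, z forward; pixel columns grow to the right and rows downward; lengths in m; the calibration is good to about 2 mm. A picture is of the moment at which its call begins. There is no depth.
- order.close_job(): hands the job in; it is judged then, once.
Trained networks look in the newest picture that a camera, given by its name, has taken for a name from the list of things; names that differ only in an ending like _2 or _b are one class to them, and where a whole thing is asked for, a point or a joint stands for the part that bears it (a point fixed in the world has none). Each returns a list of dicts, best first, with "p" (0 to 1); they miss things now and then, are a little off and sometimes report something else, mostly with a low value. They report only what shows in the picture. A call takes as long as a camera call. They do not tell look-alikes from the thing itself.
- optics.look_for(camera, name): "location" ([x, y, z] in m, in world coordinates, good to about 4 mm: the middle of the surface that is visible of it).
The state is a dict: "time_s": time; "joints": joint angles; "qd": joint speeds; "joint_torque": joint torques, N m; "tcp_pos": TCP position; "eef_rot": TCP orientation; "contact_force": force on the tool from outside, world axes, zero at the start; "moment": the same for the moment, N m; "gripper_width": finger opening in m; "gripper_force": force on a finger pad.
Only numpy, scipy, OpenCV 4.12 (cv2) and the standard library are available. Lean on these libraries where they do the work, as an engineer would, in place of code of your own. Each camera call takes 0.05 s, during which the arm holds its last target. There are 200 camera calls.

### The job

Lift the cast silver bar off the freely spinning turntable and lay it, without dropping it, flat and lengthways in the loading tray of the marking machine. Push the sprung tray by its upright push plate fully home into the machine, hold it there for two seconds while the bar is marked, then ease it back out to its outer stop without letting it snap back, with the bar still lying in it. Leave the bangle on the turntable, and do not disturb the other things on the bench.

Things in the scene. Friction and masses are not known exactly. Their poses are not given: they have to be found in the camera images.
- bar: cast silver bar (ingot), plain rectangular block with rounded edges, 96 x 30 x 22 mm (length along its x, width along y, height along z), about 0.45 to 0.65 kg. Origin: centre of its underside. It starts flat on the turntable, off the turntable's centre.
- turntable: round soldering turntable, fixed foot; its terracotta disc, 220 mm in diameter, spins freely about the upright axis through the origin and its flat top is 48 mm above the bench. Origin: centre of the foot, at bench level. The reading is that of the foot and does not turn with the disc.
- turntable_disc (a joint): angle of the freely spinning turntable disc, rad; anti-clockwise from above is positive. Not driven.
- bangle: brass bangle, a ring of 70 mm outer and 60 mm inner diameter, 14 mm high, lying on the turntable disc beside the bar. Origin: centre of its underside. To stay on the turntable.
- machine: grey marking machine fixed to the bench: box 300 deep, 280 wide, 225 mm high; mouth 110 mm wide in mid front, open up to 85 mm above the bench. Origin: at bench level under the mouth's middle, in the front face's plane. x points into the machine (the way the tray is pushed), z up. A bed 100 mm wide, 20 mm high under the tray stands out 166 mm in front.
- slide (a joint): position of the sprung loading tray along the machine's x, m: 0 fully out (outer stop, where the spring holds it), 0.090 fully home in the machine. The spring pushes it out with about 3 N at 0 and 11 N fully home.
- tray_floor (a point): centre of the loading tray's inner floor (moves with the tray), 28 mm above the bench; x is the way the tray is pushed, z up. Floor inside the walls 114 mm along x by 48 mm along y; walls 7 mm thick, 10 mm high; side walls notched over the middle 54 mm to let fingers pass. With the tray out it is 79 mm in front of the machine's face.
- push_face (a point): middle of the outer face of the tray's upright push plate, 65 mm above the bench (moves with the tray; 78 mm from tray_floor along -x). Aluminium plate with dark rubber facing, 80 mm wide along y, 14 mm thick along x (this face on its -x side), from 22 to 97 mm above the bench; push it along +x.
- tin: bystander: closed steel tin, 68 mm diameter, 45 mm high, stands beside the tray on the bench; origin under its centre
- bench_block: bystander: square steel bench block 75 x 75 x 22 mm on the bench beside the tray; origin under its centre
- hammer: bystander: hammer lying on the bench, 230 mm long along its x; origin under its middle
- spirit_lamp: bystander: amber glass spirit lamp with brass neck, 88 mm diameter, 110 mm high; origin under its centre
- graver: bystander: graver, a slim hand tool with a wooden handle lying on the bench, 190 mm long along its x; origin under its middle
There are look-alikes about, which are no part of the job. Of the things that look like the bangle, the largest one is meant.

How it is judged (in metres and radians):
On the way, in this order (a step that is already met when the one before it is completed fails the run):
1. the bar lies flat and lengthways in the tray, released, the tray still out (x of bar in the frame of tray_floor between -0.013 and 0.013 m and y of bar in the frame of tray_floor between -0.013 and 0.013 m and z of bar in the frame of tray_floor between -0.005 and 0.005 m and angle between bar's own z axis and vertical below 0.08 rad and angle between the x axis of bar and the x axis of tray_floor, either way round below 0.3 rad and contact force between the fingers and bar below 0.3 N and value of joint slide below 0.01 m), for 0.2 s.
2. the tray, with the bar in it, is pushed fully home (within 4 mm) and held there for 1.5 s (x of bar in the frame of tray_floor between -0.013 and 0.013 m and y of bar in the frame of tray_floor between -0.013 and 0.013 m and z of bar in the frame of tray_floor between -0.005 and 0.005 m and angle between bar's own z axis and vertical below 0.08 rad and angle between the x axis of bar and the x axis of tray_floor, either way round below 0.3 rad and value of joint slide above 0.086 m), for 1.5 s.
At the end, for the whole second after the job is handed in: Tray at its outer stop (within 4 mm); bar in it at rest, released, flat (height within 5 mm, tilt under 0.08 rad), lengthways within 0.3 rad, centred within 13 mm; bangle flat on the turntable; tin, bench block, hammer, spirit lamp and graver within 30 mm of their starts (x of bar in the frame of tray_floor between -0.013 and 0.013 m and y of bar in the frame of tray_floor between -0.013 and 0.013 m and z of bar in the frame of tray_floor between -0.005 and 0.005 m and angle between bar's own z axis and vertical below 0.08 rad and angle between the x axis of bar and the x axis of tray_floor, either way round below 0.3 rad and value of joint slide below 0.004 m and linear speed of bar below 0.02 m/s and contact force between the fingers and bar below 0.3 N and horizontal distance between bangle and turntable below 0.11 m and height (world z) of bangle between 0.04 and 0.056 m and distance of each of tin, bench_block, hammer, spirit_lamp, graver from where it was at the start of the episode below 0.03 m); the robot touches nothing.
It fails at once if the tray snaps back: it moves outwards faster than 0.35 m/s (velocity of joint slide below -0.35 m/s).
It fails at once if the bar is dropped or thrown: it moves faster than 0.6 m/s while no finger touches it (contact force between the fingers and bar below 0.05 N and linear speed of bar above 0.6 m/s).
It fails at once if the bangle leaves the turntable (horizontal distance between bangle and turntable above 0.12 m).
It fails at once if a bystander (tin, bench block, hammer, spirit lamp, graver) is moved by more than 30 mm (distance of any of tin, bench_block, hammer, spirit_lamp, graver from where it was at the start of the episode above 0.03 m).
It also fails if it takes over 64 s, if anything falls off the work surface, if the arm or the gripper's body presses on something with over 40 N, if the wrist force passes 120 N, or if a joint passes its speed limit or range.

## Working session

There is one attempt and no reset: what is moved stays moved. The work goes in short steps, Python scripts to look and compute and a tool call to move; the robot and the scene stay as the last step left them, time stands still between calls to the robot, and variables do not carry over. Pictures are saved under pics/ and viewed, at most 12 in all, crops included, and the job is handed in when it is done.

Besides the shell and the picture viewer there is one more tool, called after ">>>" in YAML: its name, and indented under it one key for each argument. send_rows: Moves the arm, as the interface text tells. Shift numbers are shares of 150 mm and turn numbers shares of 90 degrees, none past 1 either way. Its arguments: {"type":"object","properties":{"moves":{"type":"array"},"newtons":{"type":"number"}},"required":["moves"]}

```bash
mkdir -p pics; cat > h.py <<'E'
import numpy as np,cv2
from plant import get_state,optics,order
def snap(cam,fn=None):
    c=optics.capture(cam)
    if fn: cv2.imwrite('pics/'+fn,c['img'][:,:,::-1])
    return c
def att(c):
    a=np.array(c['attitude'],float)
    if a.shape==(3,3): return a
    from scipy.spatial.transform import Rotation as R
    return R.from_euler('xyz',a,degrees=True).as_matrix() if a.size==3 else R.from_quat(a).as_matrix()
def proj(c,p):
    q=att(c).T@(np.array(p)-c['origin']); u=np.array(c['intrinsics'])@q; return u[:2]/u[2]
def back(c,uv,z):
    d=att(c)@np.linalg.inv(np.array(c['intrinsics']))@np.array([*uv,1.]); o=np.array(c['origin']); return o+d*(z-o[2])/d[2]
E
python3 - <<'E'
from h import *
print(get_state())
for cam in ('top','scene'):
    c=snap(cam,cam+'1.png'); print(cam,c['origin'],c['attitude'])
    for n in ['bar','turntable','bangle','machine','tray_floor','push_face','tin','bench_block','hammer','spirit_lamp','graver']:
        for r in optics.look_for(cam,n)[:3]:
            print(n,round(r['p'],2),np.round(r['location'],3),np.round(proj(c,r['location'])))
E
```

```text
{'time_s': 0.0, 'joints': array([-5.04723002e+01,  2.05919769e+01,  6.33474262e-01, -1.91890228e-02,
       -7.01358523e+01, -1.65073525e+01]), 'qd': array([ 0.04762225,  0.15125927,  0.06439316,  0.0048814 , -0.05235169,
        0.07785547]), 'joint_torque': array([-8.76370486e-04, -5.82722104e+01,  2.93055940e+01,  6.99725971e+00,
        6.77786578e-03, -1.56229330e-04]), 'tcp_pos': array([ 0.26374677, -0.62080687,  0.22561723]), 'eef_rot': array([ 1.79904408e+02, -9.51700519e-03, -1.56986180e+02]), 'contact_force': array([-0.39885518, -0.08501454,  1.08620979]), 'moment': array([-0.00116159, -0.00532061,  0.01255177]), 'gripper_force': 0.0, 'gripper_width': 0.08761141501338414}
top [0.36919075 0.1284433  1.13005187] [-170.51521037   -0.50936102  -91.26926792]
bar 0.79 [0.409 0.235 0.071] [229. 270.]
turntable 0.6 [0.454 0.238 0.05 ] [229. 253.]
bangle 0.45 [0.515 0.255 0.062] [222. 230.]
machine 0.64 [ 0.466 -0.327  0.224] [466. 237.]
machine 0.17 [0.452 0.24  0.05 ] [228. 254.]
tray_floor 0.87 [ 0.461 -0.146  0.032] [368. 248.]
push_face 0.89 [ 0.458 -0.142  0.029] [366. 249.]
p
[... 596 characters left out ...]

bangle 0.68 [0.471 0.243 0.049] [339. 205.]
bangle 0.66 [0.525 0.257 0.058] [342. 217.]
bangle 0.65 [0.638 0.272 0.006] [338. 271.]
machine 0.93 [ 0.581 -0.303  0.157] [ 95. 152.]
machine 0.25 [ 0.467 -0.12   0.032] [197. 184.]
tray_floor 0.61 [ 0.468 -0.125  0.035] [195. 183.]
push_face 0.77 [ 0.468 -0.124  0.034] [195. 183.]
push_face 0.48 [ 0.581 -0.302  0.155] [ 96. 153.]
push_face 0.25 [0.523 0.255 0.057] [341. 217.]
tin 0.76 [ 0.609 -0.151  0.039] [158. 213.]
tin 0.57 [0.419 0.241 0.064] [342. 187.]
bench_block 0.65 [ 0.328 -0.163  0.019] [204. 158.]
hammer 0.96 [0.756 0.137 0.023] [259. 294.]
spirit_lamp 0.93 [0.638 0.478 0.044] [446. 280.]
graver 0.68 [0.435 0.49  0.024] [446. 224.]
```

View pics/top1.png

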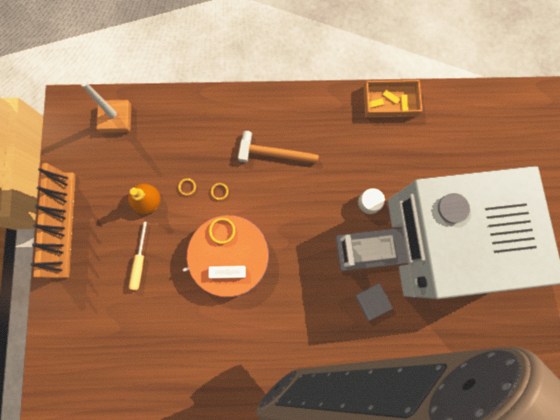

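View pics/scene1.png

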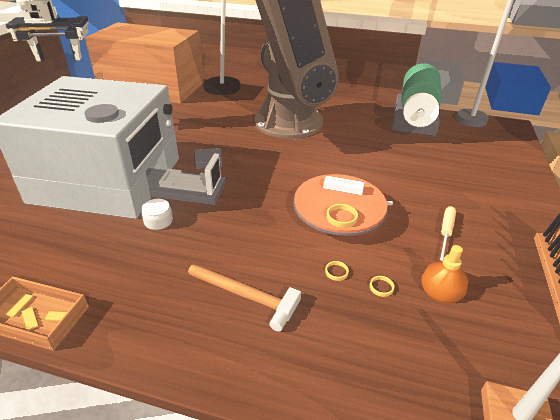

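```bash
python3 - <<'E'
import cv2
a=cv2.imread('pics/top1.png')
l=cv2.resize(a[200:310,170:290],None,fx=5,fy=5,interpolation=cv2.INTER_CUBIC)[:, :600]
cv2.imwrite('pics/crop1.png',l)
r=cv2.resize(a[200:310,310:470],None,fx=5,fy=5,interpolation=cv2.INTER_CUBIC)
cv2.imwrite('pics/crop2.png',r)
E
```

```text
(no output)
```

View pics/crop1.png

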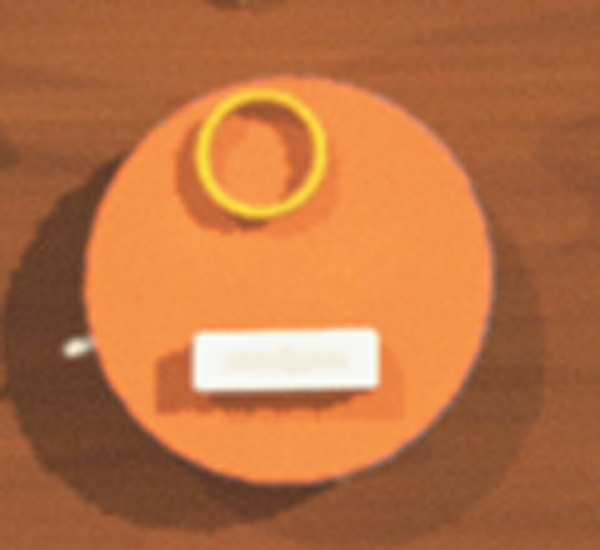

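View pics/crop2.png

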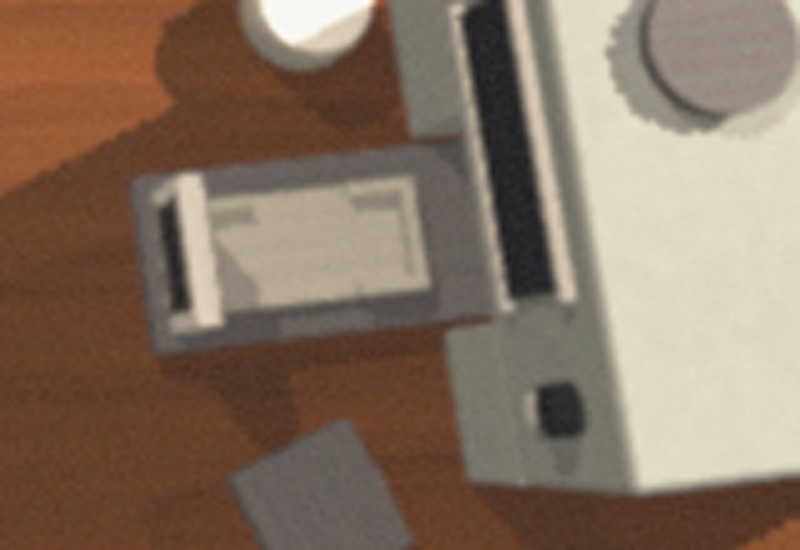

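The top view shows the following:
- **Bar:** the white block at (227,272) on the turntable disc. The only look-alikes are the yellow pieces in the box at about (390,100).
- **Bangle:** the large ring on the disc at (222,230). The two smaller rings at (187,187) and (220,191) are the decoys.
- **Tray:** at (370,249), with its push plate at about (350,250).
- **Near the tray:** the tin at (371,202) and the block at (375,302).

Next I'll measure these positions.

```bash
python3 - <<'E'
from h import *
c=snap('top')
m=lambda p,ox,oy:((p[0]+.5)/5-.5+ox,(p[1]+.5)/5-.5+oy)
def show(n,pts,z,ox,oy=200):
    P=np.array([back(c,m(p,ox,oy),z)[:2] for p in pts]); print(n,np.round(P,4).tolist(),'mean',np.round(P.mean(0),4)); return P
P=show('bar',[(192,332),(378,329),(380,388),(194,391)],.07,170)
d=P[1]-P[0]+P[2]-P[3];print('yaw',np.degrees(np.arctan2(d[1],d[0])),np.linalg.norm(d)/2,np.linalg.norm(P[1]-P[2]))
show('bangle',[(261,153)],.062,170)
P=show('disc',[(85,280),(492,280),(288,77),(288,485)],.048,170)
P=show('platetop',[(177,173),(205,173),(222,325),(195,330)],.097,310)
d=P[0]-P[3]+P[1]-P[2];print(np.degrees(np.arctan2(d[1],d[0])),np.linalg.norm(d)/2)
P=show('bedfront',[(132,180),(155,353)],.02,310); d=P[0]-P[1];print(np.degrees(np.arctan2(d[1],d[0])),np.linalg.norm(d))
P=show('trayfar',[(415,177),(430,290)],.038,310);d=P[0]-P[1];print(np.degrees(np.arctan2(d[1],d[0])),np.linalg.norm(d))
P=show('traywallside top/bot',[(205,190),(415,177),(222,307),(430,290)],.038,310)
for a,b in((0,1),(2,3)):
    d=P[b]-P[a];print(np.degrees(np.arctan2(d[1],d[0])))
P=show('bedside',[(132,180),(440,146),(155,353),(490,317)],.02,310)
for a,b in((0,1),(2,3)):
    d=P[b]-P[a];print(np.degrees(np.arctan2(d[1],d[0])))
show('block',[(230,480),(345,420)],.022,310)
for s in('wrist',): 
    w=snap(s); print(w['origin'],w['attitude'])
print(c['intrinsics'])
E
```

```text
bar [[0.4193, 0.2913], [0.4187, 0.1928], [0.3877, 0.192], [0.3883, 0.2901]] mean [0.4035 0.2416]
yaw -90.33678407359542 0.09830958251058022 0.031000675530502324
bangle [[0.5153, 0.2557]] mean [0.5153 0.2557]
disc [[0.4496, 0.3529], [0.4449, 0.1318], [0.5593, 0.2424], [0.3379, 0.243]] mean [0.4479 0.2425]
platetop [[0.4932, -0.0715], [0.4928, -0.0863], [0.4134, -0.0908], [0.4111, -0.0766]] mean [ 0.4526 -0.0813]
3.405482236188539 0.08091266747554669
bedfront [[0.499, -0.0608], [0.402, -0.069]] mean [ 0.4505 -0.0649]
4.798323366511351 0.09728972300393948
trayfar [[0.4952, -0.2153], [0.4325, -0.219]] mean [ 0.4639 -0.2172]
3.4537513838257707 0.06279923200396359
traywallside top/bot [[0.4904, -0.098], [0.4952, -0.2153], [0.4257, -0.1039], [0.4325, -0.219]] mean [ 0.461 -0.159]
-87.66287705830578
-86.60979280621318
bedside [[0.499, -0.0608], [0.5146, -0.2364], [0.402, -0.069], [0.4178, -0.2573]] mean [ 0.4584 -0.1559]
-84.89787449886781
-85.19561676166424
block [[0.3319, -0.1064], [0.363, -0.1718]] mean [ 0.3474 -0.1391]
[ 0.1912679  -0.65283568  0.38403412] [ 1.62788728e+02 -3.55454388e-02  1.13018595e+02]
[[396.75927662   0.         273.39809385]
 [  0.         396.75927662 217.47676936]
 [  0.           0.           1.        ]]
```

```bash
cat >> h.py <<'E'
def plan(cur,*tg):
    "cur,targets: x,y,z,yaw -> slide & turn fractions of each call"
    for t in tg:
        y=np.radians(cur[3]); R=np.array([[np.cos(y),np.sin(y),0],[np.sin(y),-np.cos(y),0],[0,0,-1]])
        d=R.T@(np.array(t[:3])-cur[:3])
        print(t,'slide',np.round(d/.15,3).tolist(),'turn',round(-(t[3]-cur[3])/90,3)); cur=t
E
python3 - <<'E'
from h import *
plan((.264,-.621,.227,-157),(.34,-.51,.31,-125),(.43,-.39,.31,-93),(.44,-.25,.31,-93),(.44,-.12,.31,-90),(.43,.02,.31,-90),(.4035,.15,.28,-90),(.4035,.2416,.2,-90))
E
```

```text
(0.34, -0.51, 0.31, -125) slide [-0.756, 0.483, -0.553] turn -0.356
(0.43, -0.39, 0.31, -93) slide [-0.999, -0.033, 0.0] turn -0.356
(0.44, -0.25, 0.31, -93) slide [-0.936, -0.018, 0.0] turn 0.0
(0.44, -0.12, 0.31, -90) slide [-0.865, 0.045, 0.0] turn -0.033
(0.43, 0.02, 0.31, -90) slide [-0.933, 0.067, 0.0] turn 0.0
(0.4035, 0.15, 0.28, -90) slide [-0.867, 0.177, 0.2] turn 0.0
(0.4035, 0.2416, 0.2, -90) slide [-0.611, -0.0, 0.533] turn 0.0
```

>>> send_rows:
  moves:
    - {"slide": [0, 0, -0.28], "turn": -0.07, "gripper": 1}
    - {"slide": [-0.15, 0.1, -0.55], "turn": -0.14, "gripper": 1}
    - {"slide": [-0.35, 0.23, -0.55], "turn": -0.21, "gripper": 1}
    - {"slide": [-0.56, 0.36, -0.55], "turn": -0.28, "gripper": 1}
    - {"slide": [-0.756, 0.483, -0.553], "turn": -0.356, "gripper": 1}

```text
time_s: 1.72
tcp_pos: [0.3407, -0.5091, 0.3106]
eef_rot: [-179.9, 0.0, -124.7]
contact_force: [0.9, -1.2, -0.4]
gripper_width: 0.0873
gripper_force: 0.0
```

>>> send_rows:
  moves:
    - {"slide": [-0.2, 0, 0], "turn": -0.07, "gripper": 1}
    - {"slide": [-0.4, -0.01, 0], "turn": -0.14, "gripper": 1}
    - {"slide": [-0.6, -0.02, 0], "turn": -0.21, "gripper": 1}
    - {"slide": [-0.8, -0.03, 0], "turn": -0.28, "gripper": 1}
    - {"slide": [-1, -0.033, 0], "turn": -0.356, "gripper": 1}

```text
time_s: 2.13
tcp_pos: [0.4307, -0.3888, 0.3097]
eef_rot: [-180.0, -0.0, -92.6]
contact_force: [1.1, -0.1, 0.6]
gripper_width: 0.0876
gripper_force: 0.0
```

>>> send_rows:
  moves:
    - {"slide": [-0.19, 0, 0], "turn": 0, "gripper": 1}
    - {"slide": [-0.38, -0.01, 0], "turn": 0, "gripper": 1}
    - {"slide": [-0.57, -0.01, 0], "turn": 0, "gripper": 1}
    - {"slide": [-0.76, -0.018, 0], "turn": 0, "gripper": 1}
    - {"slide": [-0.936, -0.018, 0], "turn": 0, "gripper": 1}

```text
time_s: 2.55
tcp_pos: [0.4397, -0.2485, 0.3096]
eef_rot: [-180.0, 0.0, -92.9]
contact_force: [0.5, -0.6, -1.1]
gripper_width: 0.0877
gripper_force: 0.0
```

>>> send_rows:
  moves:
    - {"slide": [-0.17, 0.01, 0], "turn": 0, "gripper": 1}
    - {"slide": [-0.34, 0.02, 0], "turn": -0.01, "gripper": 1}
    - {"slide": [-0.51, 0.03, 0], "turn": -0.02, "gripper": 1}
    - {"slide": [-0.69, 0.04, 0], "turn": -0.033, "gripper": 1}
    - {"slide": [-0.865, 0.045, 0], "turn": -0.033, "gripper": 1}

```text
time_s: 2.97
tcp_pos: [0.4392, -0.1189, 0.3098]
eef_rot: [-180.0, 0.0, -89.9]
contact_force: [0.4, 0.2, -0.1]
gripper_width: 0.0877
gripper_force: 0.0
```

```bash
python3 - <<'E'
from h import *
s=get_state();print(s['time_s'],s['joints'].round(1),s['tcp_pos'],s['eef_rot'])
c=snap('wrist','w1.png');print(c['origin'],c['attitude'])
for n in('tray_floor','push_face'):
    for r in optics.look_for('wrist',n)[:2]: print(n,r['p'],np.round(r['location'],3),proj(c,r['location']))
E
```

```text
2.9667 [  9.8  -3.6 -17.5  -0.  -76.1  -9.7] [ 0.43921848 -0.11887853  0.30980655] [-1.79958100e+02  8.11474731e-03 -8.98656718e+01]
[ 0.4403728  -0.19929293  0.46726797] [ 1.62771036e+02  6.59909039e-02 -1.79867344e+02]
tray_floor 0.82 [ 0.454 -0.135  0.025] [266.98219528 155.66959151]
push_face 0.83 [ 0.458 -0.133  0.028] [263.99971333 157.49602348]
```

View pics/w1.png

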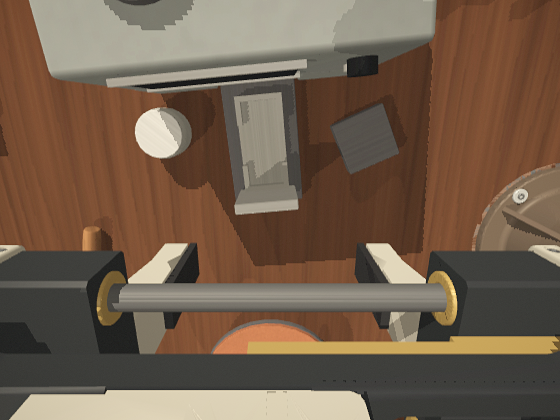

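The wrist view shows the tray with its plate at (267,200) and floor at (262,135), the tin at (162,132) and the block at (365,138). Next I'll zoom in on the tray and check how far the gripper's camera housing sticks out.

```bash
python3 - <<'E'
from h import *
c=snap('scene');s=c['img'];p=proj(c,(.439,-.119,.40)).round().astype(int);print(p)
x=max(p[0]-65,0);y=max(p[1]-95,0);a=s[y:y+200,x:x+133]
a=cv2.resize(a,(399,600),interpolation=cv2.INTER_CUBIC)
w=cv2.imread('pics/w1.png')[70:220,210:310,::-1]
b=cv2.resize(w,(400,600),interpolation=cv2.INTER_CUBIC)
cv2.imwrite('pics/c3.png',np.hstack([a,b])[:,:,::-1])
E
```

```text
[185  30]
```

View pics/c3.png

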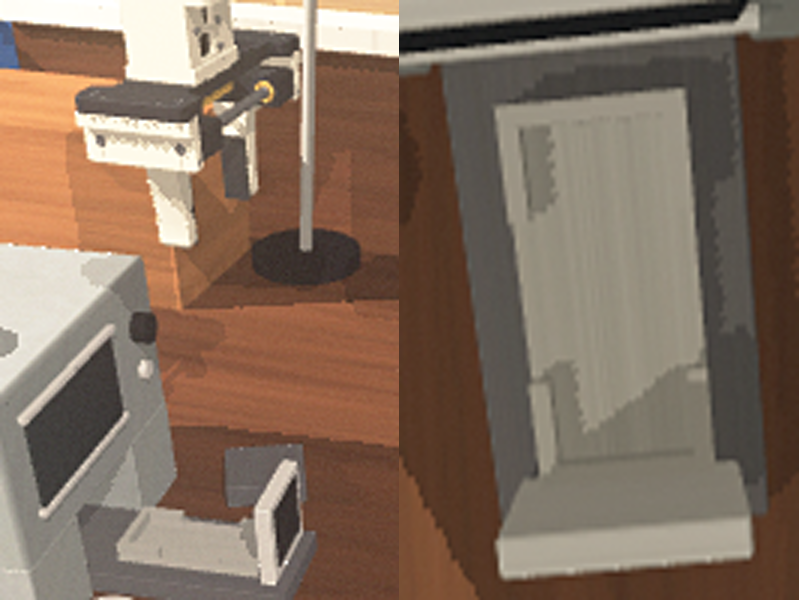

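```bash
python3 - <<'E'
from h import *
c=snap('wrist')
def W(pts,z): return np.array([back(c,((x-399+.5)/4-.5+210,(y+.5)/4-.5+70),z)[:2] for x,y in pts])
ang=lambda d:np.degrees(np.arctan2(d[1],d[0])).round(2)
P=W([(498,540),(752,525),(752,555),(503,578)],.097);print('plate',P.round(4).tolist(),P.mean(0),ang(P[0]-P[1]),np.linalg.norm(P[0]-P[1]))
P=W([(496,105),(685,88)],.038);print('far',P.round(4).tolist(),P.mean(0),ang(P[0]-P[1]),np.linalg.norm(P[0]-P[1]))
P=W([(443,70),(503,520),(735,40),(765,512)],.02);print('bed',P.round(4).tolist(),ang(P[0]-P[1]),ang(P[2]-P[3]))
P=W([(521,128),(540,380),(687,118),(705,370)],.030);print('floor edge',P.round(4).tolist(),ang(P[0]-P[1]),ang(P[2]-P[3]))
plan((.4392,-.1189,.3098,-89.9),(.43,.02,.31,-90),(.415,.15,.28,-90),(.4035,.21,.2,-90))
E
```

```text
plate [[0.493, -0.0852], [0.4145, -0.0904], [0.4143, -0.0806], [0.4919, -0.0728]] [ 0.453448   -0.08225554] 3.73 0.078658282421022
far [[0.4966, -0.2145], [0.4354, -0.2198]] [ 0.46599973 -0.2171596 ] 5.02 0.06141949489214656
bed [[0.5163, -0.2261], [0.5017, -0.0692], [0.4187, -0.2358], [0.4044, -0.0726]] -84.71 -84.99
floor edge [[0.4896, -0.2076], [0.4855, -0.1234], [0.4346, -0.2109], [0.4276, -0.1271]] -87.24 -85.23
(0.43, 0.02, 0.31, -90) slide [-0.926, 0.06, -0.001] turn 0.001
(0.415, 0.15, 0.28, -90) slide [-0.867, 0.1, 0.2] turn 0.0
(0.4035, 0.21, 0.2, -90) slide [-0.4, 0.077, 0.533] turn 0.0
```

>>> send_rows:
  moves:
    - {"slide": [-0.18, 0.01, 0], "turn": 0, "gripper": 1}
    - {"slide": [-0.36, 0.02, 0], "turn": 0, "gripper": 1}
    - {"slide": [-0.55, 0.04, 0], "turn": 0, "gripper": 1}
    - {"slide": [-0.74, 0.05, 0], "turn": 0, "gripper": 1}
    - {"slide": [-0.926, 0.06, 0], "turn": 0, "gripper": 1}

```text
time_s: 3.63
tcp_pos: [0.4303, 0.019, 0.3096]
eef_rot: [-180.0, -0.0, -90.0]
contact_force: [0.1, 0.8, 0.1]
gripper_width: 0.0872
gripper_force: 0.0
```

>>> send_rows:
  moves:
    - {"slide": [-0.18, 0.02, 0.05], "turn": 0, "gripper": 1}
    - {"slide": [-0.36, 0.04, 0.1], "turn": 0, "gripper": 1}
    - {"slide": [-0.54, 0.06, 0.15], "turn": 0, "gripper": 1}
    - {"slide": [-0.71, 0.08, 0.2], "turn": 0, "gripper": 1}
    - {"slide": [-0.867, 0.1, 0.2], "turn": 0, "gripper": 1}

```text
time_s: 4.05
tcp_pos: [0.4147, 0.1491, 0.2781]
eef_rot: [179.9, -0.1, -90.0]
contact_force: [1.0, -0.6, -0.5]
gripper_width: 0.0878
gripper_force: 0.0
```

>>> send_rows:
  moves:
    - {"slide": [-0.1, 0.02, 0.13], "turn": 0, "gripper": 1}
    - {"slide": [-0.2, 0.04, 0.26], "turn": 0, "gripper": 1}
    - {"slide": [-0.3, 0.06, 0.4], "turn": 0, "gripper": 1}
    - {"slide": [-0.4, 0.077, 0.5], "turn": 0, "gripper": 1}
    - {"slide": [-0.4, 0.077, 0.533], "turn": 0, "gripper": 1}

```text
time_s: 4.47
tcp_pos: [0.4032, 0.209, 0.1971]
eef_rot: [179.9, -0.1, -90.0]
contact_force: [-0.3, -0.3, -0.5]
gripper_width: 0.0879
gripper_force: 0.0
```

```bash
python3 - <<'E'
from h import *
s=get_state();print(s['time_s'],s['joints'].round(1),s['tcp_pos'],s['eef_rot'])
c=snap('wrist','w2.png')
for r in optics.look_for('wrist','bar')[:2]: print(r['p'],np.round(r['location'],3),proj(c,r['location']))
E
```

```text
4.4667 [ 52.4   0.7 -28.3  -0.  -61.1 -52.3] [0.40320855 0.20902811 0.19712188] [ 1.79862951e+02 -1.29902796e-01 -8.99626517e+01]
0.8 [0.399 0.236 0.072] [281.62186993 224.28408907]
```

View pics/w2.png

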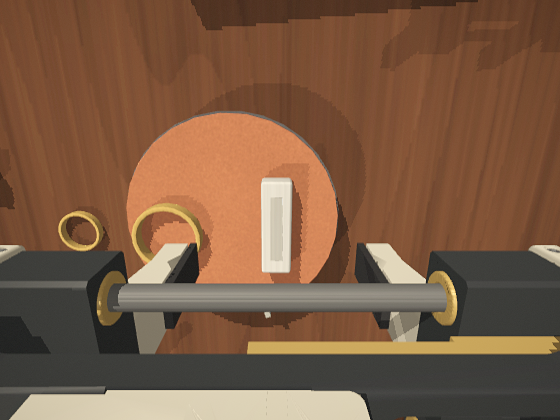

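```bash
python3 - <<'E'
from h import *
c=snap('wrist')
P=np.array([back(c,p,.07)[:2] for p in[(261,179),(292.5,179),(291,271.5),(262,271.5)]]);print(P.round(4).tolist(),P.mean(0))
d=P[0]-P[3]+P[1]-P[2];print(np.degrees(np.arctan2(d[1],d[0])),np.linalg.norm(d)/2,np.linalg.norm(P[0]-P[1]))
x,y=P.mean(0).round(4)
plan((.4032,.209,.1975,-90),(x,y,.11,-90),(x,y,.053,-90))
E
```

```text
[[0.419, 0.1907], [0.3896, 0.1906], [0.3896, 0.2872], [0.4193, 0.2872]] [0.40437994 0.23893996]
-90.0827694184592 0.0965621439541404 0.029374144705169254
(np.float64(0.4044), np.float64(0.2389), 0.11, -90) slide [-0.199, -0.008, 0.583] turn 0.0
(np.float64(0.4044), np.float64(0.2389), 0.053, -90) slide [0.0, 0.0, 0.38] turn 0.0
```

>>> send_rows:
  moves:
    - {"slide": [-0.1, 0, 0.12], "turn": 0, "gripper": 0.7}
    - {"slide": [-0.2, -0.008, 0.24], "turn": 0, "gripper": 0.7}
    - {"slide": [-0.2, -0.008, 0.4], "turn": 0, "gripper": 0.7}
    - {"slide": [-0.2, -0.008, 0.55], "turn": 0, "gripper": 0.7}
    - {"slide": [-0.2, -0.008, 0.583], "turn": 0, "gripper": 0.7}
  newtons: 10

```text
time_s: 5.03
tcp_pos: [0.4043, 0.2371, 0.1101]
eef_rot: [179.9, -0.1, -90.0]
contact_force: [-1.2, -0.7, -0.2]
gripper_width: 0.0629
gripper_force: 0.0
```

>>> send_rows:
  moves:
    - {"slide": [0, 0, 0.1], "turn": 0, "gripper": 0.7}
    - {"slide": [0, 0, 0.2], "turn": 0, "gripper": 0.7}
    - {"slide": [0, 0, 0.3], "turn": 0, "gripper": 0.7}
    - {"slide": [0, 0, 0.37], "turn": 0, "gripper": 0.7}
    - {"slide": [0, 0, 0.37], "turn": 0, "gripper": 0.7}

```text
time_s: 5.45
tcp_pos: [0.405, 0.2379, 0.0563]
eef_rot: [180.0, -0.1, -90.0]
contact_force: [-0.3, -0.5, 1.1]
gripper_width: 0.0614
gripper_force: 0.0
```

>>> send_rows:
  moves:
    - {"slide": [0, 0, 0], "turn": 0, "gripper": 0.5}
    - {"slide": [0, 0, 0], "turn": 0, "gripper": 0.4}
    - {"slide": [0, 0, 0], "turn": 0, "gripper": 0.35}
    - {"slide": [0, 0, 0], "turn": 0, "gripper": 0.3}
    - {"slide": [0, 0, 0], "turn": 0, "gripper": 0.2}

```text
time_s: 5.87
tcp_pos: [0.4051, 0.2392, 0.0573]
eef_rot: [-180.0, 0.1, -89.9]
contact_force: [0.7, 0.0, 0.6]
gripper_width: 0.0336
gripper_force: 0.0
```

>>> send_rows:
  moves:
    - {"slide": [0, 0, 0], "turn": 0, "gripper": 0}
    - {"slide": [0, 0, 0], "turn": 0, "gripper": 0}
    - {"slide": [0, 0, 0], "turn": 0, "gripper": 0}
    - {"slide": [0, 0, 0], "turn": 0, "gripper": 0}
    - {"slide": [0, 0, 0], "turn": 0, "gripper": 0}
  newtons: 40

```text
time_s: 6.28
tcp_pos: [0.4046, 0.2389, 0.0571]
eef_rot: [180.0, -0.0, -89.9]
contact_force: [-3.2, 0.3, 6.8]
gripper_width: 0.0297
gripper_force: 40.0
```

>>> send_rows:
  moves:
    - {"slide": [0, 0, -0.05], "turn": 0, "gripper": 0}
    - {"slide": [0, 0, -0.15], "turn": 0, "gripper": 0}
    - {"slide": [0, 0, -0.3], "turn": 0, "gripper": 0}
    - {"slide": [0, 0, -0.48], "turn": 0, "gripper": 0}
    - {"slide": [0, 0, -0.6], "turn": 0, "gripper": 0}

```text
time_s: 6.7
tcp_pos: [0.4047, 0.2387, 0.1485]
eef_rot: [-180.0, 0.0, -89.9]
contact_force: [0.2, 0.9, -4.3]
gripper_width: 0.0293
gripper_force: 40.0
```

```bash
python3 - <<'E'
from h import *
s=get_state();print(s['time_s'],s['tcp_pos'],s['eef_rot'],s['gripper_width'],s['contact_force'],s['moment'])
c=snap('wrist','w3.png')
for r in optics.look_for('wrist','bar')[:2]: print(r['p'],np.round(r['location'],3),proj(c,r['location']))
E
```

```text
6.7 [0.40471665 0.23873803 0.14847833] [-1.79986558e+02  6.44973558e-03 -8.99192149e+01] 0.029250239864670836 [ 0.19320601  0.91049886 -4.31537118] [ 0.19058988 -0.12882732  0.00774609]
0.8 [0.4   0.221 0.16 ] [287.33513861 236.82669717]
0.74 [0.453 0.202 0.046] [219.91895997 162.95364155]
```

View pics/w3.png

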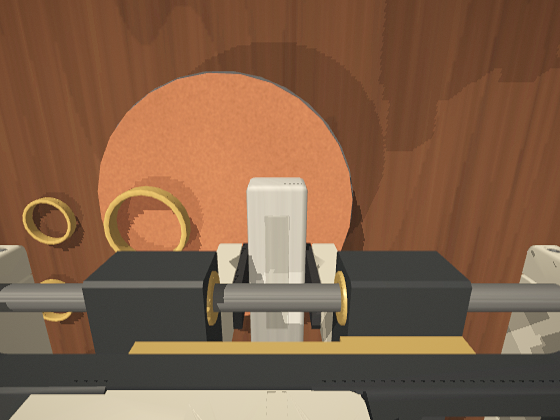

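```bash
python3 - <<'E'
from h import *
c=snap('wrist')
for v in (180,185,190): print(v,back(c,(277,v),.1615 if v>182 else .158).round(4), back(c,(248,v),.1615).round(4),back(c,(306,v),.1615).round(4))
t=(.4593,-.153)
plan((.4047,.2387,.1485,-89.9),(.42,.14,.19,-89.9),(.435,.03,.19,-88),(.45,-.08,.19,-86),(*t,.17,-85),(*t,.075,-85),(*t,.045,-85))
E
```

```text
180 [0.4068 0.1932 0.158 ] [0.4206 0.1924 0.1615] [0.3931 0.1923 0.1615]
185 [0.4068 0.1948 0.1615] [0.4206 0.1948 0.1615] [0.393  0.1948 0.1615]
190 [0.4068 0.1973 0.1615] [0.4207 0.1973 0.1615] [0.3929 0.1972 0.1615]
(0.42, 0.14, 0.19, -89.9) slide [0.658, -0.101, -0.277] turn -0.0
(0.435, 0.03, 0.19, -88) slide [0.734, -0.099, 0.0] turn -0.021
(0.45, -0.08, 0.19, -86) slide [0.736, -0.074, 0.0] turn -0.022
(0.4593, -0.153, 0.17, -85) slide [0.49, -0.028, 0.133] turn -0.011
(0.4593, -0.153, 0.075, -85) slide [0.0, 0.0, 0.633] turn 0.0
(0.4593, -0.153, 0.045, -85) slide [0.0, 0.0, 0.2] turn 0.0
```

>>> send_rows:
  moves:
    - {"slide": [0.06, -0.01, -0.06], "turn": 0, "gripper": 0}
    - {"slide": [0.18, -0.03, -0.14], "turn": 0, "gripper": 0}
    - {"slide": [0.33, -0.05, -0.22], "turn": 0, "gripper": 0}
    - {"slide": [0.49, -0.08, -0.277], "turn": 0, "gripper": 0}
    - {"slide": [0.66, -0.1, -0.277], "turn": 0, "gripper": 0}

```text
time_s: 7.27
tcp_pos: [0.42, 0.1388, 0.1887]
eef_rot: [-180.0, -0.0, -89.9]
contact_force: [1.2, -0.2, -4.6]
gripper_width: 0.0296
gripper_force: 40.0
```

>>> send_rows:
  moves:
    - {"slide": [0.15, -0.02, 0], "turn": -0.004, "gripper": 0}
    - {"slide": [0.3, -0.04, 0], "turn": -0.008, "gripper": 0}
    - {"slide": [0.45, -0.06, 0], "turn": -0.012, "gripper": 0}
    - {"slide": [0.6, -0.08, 0], "turn": -0.016, "gripper": 0}
    - {"slide": [0.734, -0.1, 0], "turn": -0.021, "gripper": 0}

```text
time_s: 7.68
tcp_pos: [0.4336, 0.0277, 0.1869]
eef_rot: [179.8, -0.1, -88.0]
contact_force: [-0.1, -0.4, -5.4]
gripper_width: 0.0292
gripper_force: 40.0
```

>>> send_rows:
  moves:
    - {"slide": [0.15, -0.02, 0], "turn": -0.004, "gripper": 0}
    - {"slide": [0.3, -0.03, 0], "turn": -0.008, "gripper": 0}
    - {"slide": [0.45, -0.045, 0], "turn": -0.012, "gripper": 0}
    - {"slide": [0.6, -0.06, 0], "turn": -0.016, "gripper": 0}
    - {"slide": [0.736, -0.074, 0], "turn": -0.022, "gripper": 0}

```text
time_s: 8.1
tcp_pos: [0.4484, -0.0819, 0.1868]
eef_rot: [179.8, -0.0, -86.1]
contact_force: [0.8, 0.9, -5.7]
gripper_width: 0.0297
gripper_force: 40.0
```

>>> send_rows:
  moves:
    - {"slide": [0.14, -0.01, 0], "turn": -0.004, "gripper": 0}
    - {"slide": [0.28, -0.02, 0.03], "turn": -0.008, "gripper": 0}
    - {"slide": [0.4, -0.028, 0.08], "turn": -0.011, "gripper": 0}
    - {"slide": [0.48, -0.028, 0.12], "turn": -0.011, "gripper": 0}
    - {"slide": [0.503, -0.028, 0.133], "turn": -0.011, "gripper": 0}

```text
time_s: 8.52
tcp_pos: [0.4572, -0.1569, 0.1657]
eef_rot: [179.7, 0.0, -85.2]
contact_force: [-1.1, -0.8, -6.4]
gripper_width: 0.0292
gripper_force: 40.0
```

```bash
python3 - <<'E'
from h import *
s=get_state();p=s['tcp_pos'];print(s['time_s'],p,s['eef_rot'],s['gripper_width'])
yaw=s['eef_rot'][2]
t=(.4594,-.155)
plan((*p,yaw),(*t,.08,-85),(*t,.05,-85),(*t,.0385,-85))
E
```

```text
8.5167 [ 0.45721761 -0.15685234  0.16572793] [ 1.79710058e+02  3.13460967e-02 -8.51930499e+01] 0.029242774635022905
(0.4594, -0.155, 0.08, -85) slide [-0.011, -0.016, 0.572] turn -0.002
(0.4594, -0.155, 0.05, -85) slide [0.0, 0.0, 0.2] turn 0.0
(0.4594, -0.155, 0.0385, -85) slide [0.0, 0.0, 0.077] turn 0.0
```

>>> send_rows:
  moves:
    - {"slide": [-0.011, -0.016, 0.15], "turn": -0.002, "gripper": 0}
    - {"slide": [-0.011, -0.016, 0.3], "turn": -0.002, "gripper": 0}
    - {"slide": [-0.011, -0.016, 0.45], "turn": -0.002, "gripper": 0}
    - {"slide": [-0.011, -0.016, 0.6], "turn": -0.002, "gripper": 0}
    - {"slide": [-0.011, -0.016, 0.7], "turn": -0.002, "gripper": 0}

```text
time_s: 8.93
tcp_pos: [0.4594, -0.1532, 0.0606]
eef_rot: [179.8, 0.0, -84.9]
contact_force: [-0.2, 0.7, -5.6]
gripper_width: 0.0294
gripper_force: 40.0
```

```bash
python3 - <<'E'
from h import *
s=get_state();p=s['tcp_pos'];print(s['time_s'],p,s['eef_rot'],s['contact_force'])
c=snap('wrist');b=cv2.resize(c['img'][120:320,190:370],(540,600),interpolation=cv2.INTER_CUBIC)
cv2.imwrite('pics/w4.png',b[:,:,::-1])
E
```

```text
8.9333 [ 0.45938894 -0.1531976   0.06062433] [ 1.79771460e+02  3.12918346e-02 -8.49165834e+01] [-0.16281955  0.71131571 -5.59687305]
```

View pics/w4.png

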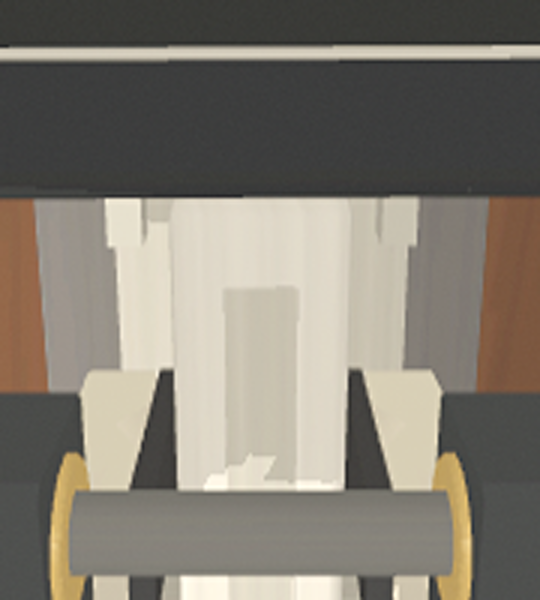

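The bar is centred between the tray walls, with the walls at x 108–417 and the bar at 172–349 in the crop. It is also parallel to them, so I'll lower it.

>>> send_rows:
  moves:
    - {"slide": [0.01, 0, 0.03], "turn": 0, "gripper": 0}
    - {"slide": [0.01, 0, 0.06], "turn": 0, "gripper": 0}
    - {"slide": [0.01, 0, 0.09], "turn": 0, "gripper": 0}
    - {"slide": [0.01, 0, 0.12], "turn": 0, "gripper": 0}
    - {"slide": [0.01, 0, 0.13], "turn": 0, "gripper": 0}

```text
time_s: 9.4
tcp_pos: [0.4617, -0.1548, 0.0436]
eef_rot: [-180.0, 0.0, -84.9]
contact_force: [0.1, -0.6, -4.7]
gripper_width: 0.0292
gripper_force: 40.0
```

>>> send_rows:
  moves:
    - {"slide": [0, 0, 0.007], "turn": 0, "gripper": 0}
    - {"slide": [0, 0, 0.014], "turn": 0, "gripper": 0}
    - {"slide": [0, 0, 0.02], "turn": 0, "gripper": 0}
    - {"slide": [0, 0, 0.02], "turn": 0, "gripper": 0}
    - {"slide": [0, 0, 0.02], "turn": 0, "gripper": 0}

```text
time_s: 9.82
tcp_pos: [0.4617, -0.1548, 0.0408]
eef_rot: [-180.0, -0.0, -84.9]
contact_force: [0.3, -0.1, -4.9]
gripper_width: 0.0296
gripper_force: 40.0
```

>>> send_rows:
  moves:
    - {"slide": [0, 0, 0.007], "turn": 0, "gripper": 0}
    - {"slide": [0, 0, 0.014], "turn": 0, "gripper": 0}
    - {"slide": [0, 0, 0.02], "turn": 0, "gripper": 0}
    - {"slide": [0, 0, 0.02], "turn": 0, "gripper": 0}
    - {"slide": [0, 0, 0.02], "turn": 0, "gripper": 0}

```text
time_s: 10.23
tcp_pos: [0.4616, -0.1548, 0.0376]
eef_rot: [180.0, 0.0, -84.9]
contact_force: [0.4, 0.2, -5.7]
gripper_width: 0.0297
gripper_force: 40.0
```

>>> send_rows:
  moves:
    - {"slide": [0, 0, 0.005], "turn": 0, "gripper": 0}
    - {"slide": [0, 0, 0.01], "turn": 0, "gripper": 0}
    - {"slide": [0, 0, 0.01], "turn": 0, "gripper": 0}
    - {"slide": [0, 0, 0.01], "turn": 0, "gripper": 0}
    - {"slide": [0, 0, 0.01], "turn": 0, "gripper": 0}

```text
time_s: 10.65
tcp_pos: [0.4618, -0.1548, 0.0371]
eef_rot: [-180.0, -0.0, -84.9]
contact_force: [-3.8, 2.2, 6.8]
gripper_width: 0.0292
gripper_force: 40.0
```

>>> send_rows:
  moves:
    - {"slide": [0, 0, 0], "turn": 0, "gripper": 0.36}
    - {"slide": [0, 0, 0], "turn": 0, "gripper": 0.4}
    - {"slide": [0, 0, 0], "turn": 0, "gripper": 0.44}
    - {"slide": [0, 0, 0], "turn": 0, "gripper": 0.48}
    - {"slide": [0, 0, 0], "turn": 0, "gripper": 0.5}
  newtons: 10

```text
time_s: 11.07
tcp_pos: [0.4619, -0.1548, 0.0363]
eef_rot: [-180.0, -0.0, -84.9]
contact_force: [-0.2, 0.6, 0.5]
gripper_width: 0.0423
gripper_force: 0.0
```

>>> send_rows:
  moves:
    - {"slide": [0, 0, -0.05], "turn": 0, "gripper": 0.5}
    - {"slide": [0, 0, -0.15], "turn": 0, "gripper": 0.5}
    - {"slide": [0, 0, -0.35], "turn": 0, "gripper": 0.5}
    - {"slide": [0, 0, -0.6], "turn": 0, "gripper": 0.5}
    - {"slide": [0, 0, -0.85], "turn": 0, "gripper": 0.5}

```text
time_s: 11.48
tcp_pos: [0.4609, -0.1549, 0.1653]
eef_rot: [179.9, -0.0, -84.9]
contact_force: [1.0, 0.5, -1.5]
gripper_width: 0.044
gripper_force: 0.0
```

```bash
python3 - <<'E'
from h import *
s=get_state();p=s['tcp_pos'];print(s['time_s'],p,s['eef_rot'],s['contact_force'])
c=snap('wrist')
for n in('bar','tray_floor'):
    for r in optics.look_for('wrist',n)[:2]: print(n,r['p'],np.round(r['location'],3),proj(c,r['location']))
fx=.4593-.078*np.cos(np.radians(-85)); fy=-.153-.078*np.sin(np.radians(-85)); print(fx,fy)
e=np.array([np.cos(np.radians(-85)),np.sin(np.radians(-85))]); f=np.array([fx,fy])
g=f-e*.05
plan((*p,-85),(*(f+e*.02),.165,-85),(*g,.165,-85),(*g,.055,-85))
E
```

```text
11.4833 [ 0.46086277 -0.15489141  0.16532819] [ 1.79909356e+02 -4.12625917e-03 -8.48841935e+01] [ 1.00098482  0.54242975 -1.50017207]
bar 0.68 [ 0.46  -0.16   0.048] [279.47987421 194.5148538 ]
tray_floor 0.76 [ 0.448 -0.128  0.034] [287.56699699 223.38687234]
tray_floor 0.58 [ 0.586 -0.171  0.046] [139.28082557 170.66381636]
0.45250185206568266 -0.07529681354884385
(np.float64(0.4542449669206358), np.float64(-0.09522070751067876), 0.165, -85) slide [-0.4, 0.009, 0.002] turn 0.0
(np.float64(0.4481440649282998), np.float64(-0.025487078644256568), 0.165, -85) slide [-0.467, -0.0, 0.0] turn 0.0
(np.float64(0.4481440649282998), np.float64(-0.025487078644256568), 0.055, -85) slide [0.0, 0.0, 0.733] turn 0.0
```

>>> send_rows:
  moves:
    - {"slide": [-0.15, 0.005, 0], "turn": 0, "gripper": 0}
    - {"slide": [-0.35, 0.009, 0], "turn": 0, "gripper": 0}
    - {"slide": [-0.55, 0.009, 0], "turn": 0, "gripper": 0}
    - {"slide": [-0.75, 0.009, 0], "turn": 0, "gripper": 0}
    - {"slide": [-0.87, 0.009, 0], "turn": 0, "gripper": 0}

```text
time_s: 12.05
tcp_pos: [0.4478, -0.0233, 0.1634]
eef_rot: [180.0, 0.0, -84.9]
contact_force: [0.0, 0.7, 0.4]
gripper_width: 0.0162
gripper_force: 0.0
```

>>> send_rows:
  moves:
    - {"slide": [0, 0, 0.1], "turn": 0, "gripper": 0}
    - {"slide": [0, 0, 0.28], "turn": 0, "gripper": 0}
    - {"slide": [0, 0, 0.46], "turn": 0, "gripper": 0}
    - {"slide": [0, 0, 0.64], "turn": 0, "gripper": 0}
    - {"slide": [0, 0, 0.733], "turn": 0, "gripper": 0}

```text
time_s: 12.47
tcp_pos: [0.4464, -0.0255, 0.0509]
eef_rot: [179.8, -0.0, -84.9]
contact_force: [-0.8, 0.8, 0.0]
gripper_width: 0.0003
gripper_force: 0.0
```

```bash
python3 - <<'E'
from h import *
s=get_state();p=s['tcp_pos'];print(s['time_s'],p,s['eef_rot'],s['contact_force'],s['gripper_width'])
c=snap('wrist');w=c['img']
t=snap('top')['img']
a=cv2.resize(t[205:285,325:415],(450,400),interpolation=cv2.INTER_CUBIC)
b=cv2.resize(w[100:280,190:370],(350,350));b=cv2.copyMakeBorder(b,0,50,0,0,cv2.BORDER_CONSTANT)
cv2.imwrite('pics/c5.png',np.hstack([a,b])[:,:,::-1])
e=np.array([np.cos(np.radians(-85)),np.sin(np.radians(-85))]);f=np.array([.4525,-.0753])
print('along',(p[:2]-f)@e,'lateral',(p[:2]-f)@[-e[1],e[0]])
E
```

```text
12.4667 [ 0.44644548 -0.02546922  0.05086083] [ 1.79759847e+02 -3.72770486e-02 -8.49137484e+01] [-0.81701202  0.81423662  0.03820444] 0.0003033892211929903
along -0.0501688417585659 lateral -0.0016884463607594613
```

View pics/c5.png

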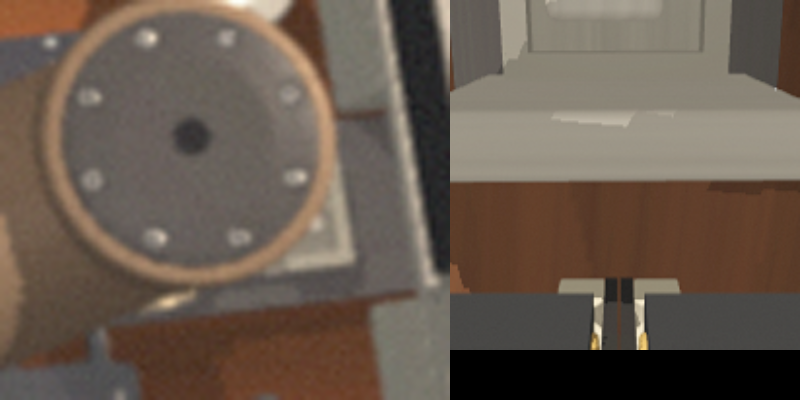

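The bar is lying in the tray, with its near end just beyond the plate at about (630,15) in the crop. The shut fingers are centred in front of the plate. I'll push gently.

>>> send_rows:
  moves:
    - {"slide": [0.06, 0, 0], "turn": 0, "gripper": 0}
    - {"slide": [0.12, 0, 0], "turn": 0, "gripper": 0}
    - {"slide": [0.18, 0, 0], "turn": 0, "gripper": 0}
    - {"slide": [0.22, 0, 0], "turn": 0, "gripper": 0}
    - {"slide": [0.24, 0, 0], "turn": 0, "gripper": 0}

```text
time_s: 12.98
tcp_pos: [0.4523, -0.0619, 0.0545]
eef_rot: [-179.9, 0.0, -85.0]
contact_force: [-0.1, 0.3, -1.0]
gripper_width: 0.0004
gripper_force: 0.0
```

>>> send_rows:
  moves:
    - {"slide": [0.02, 0, 0], "turn": 0, "gripper": 0}
    - {"slide": [0.04, 0, 0], "turn": 0, "gripper": 0}
    - {"slide": [0.06, 0, 0], "turn": 0, "gripper": 0}
    - {"slide": [0.08, 0, 0], "turn": 0, "gripper": 0}
    - {"slide": [0.1, 0, 0], "turn": 0, "gripper": 0}

```text
time_s: 13.4
tcp_pos: [0.4536, -0.0757, 0.054]
eef_rot: [-180.0, 0.0, -84.9]
contact_force: [-0.6, 4.2, 3.2]
gripper_width: 0.0004
gripper_force: 2.3
```

>>> send_rows:
  moves:
    - {"slide": [0.03, 0, 0], "turn": 0, "gripper": 0}
    - {"slide": [0.06, 0, 0], "turn": 0, "gripper": 0}
    - {"slide": [0.09, 0, 0], "turn": 0, "gripper": 0}
    - {"slide": [0.12, 0, 0], "turn": 0, "gripper": 0}
    - {"slide": [0.15, 0, 0], "turn": 0, "gripper": 0}

```text
time_s: 13.82
tcp_pos: [0.4557, -0.098, 0.054]
eef_rot: [-180.0, 0.0, -84.9]
contact_force: [-1.6, 7.0, 4.5]
gripper_width: 0.0005
gripper_force: 3.3
```

>>> send_rows:
  moves:
    - {"slide": [0.04, 0, 0], "turn": 0, "gripper": 0}
    - {"slide": [0.08, 0, 0], "turn": 0, "gripper": 0}
    - {"slide": [0.12, 0, 0], "turn": 0, "gripper": 0}
    - {"slide": [0.16, 0, 0], "turn": 0, "gripper": 0}
    - {"slide": [0.2, 0, 0], "turn": 0, "gripper": 0}

```text
time_s: 14.23
tcp_pos: [0.4585, -0.1277, 0.054]
eef_rot: [-179.9, 0.0, -84.9]
contact_force: [-1.3, 9.1, 4.2]
gripper_width: 0.0004
gripper_force: 4.6
```

>>> send_rows:
  moves:
    - {"slide": [0.03, 0, 0], "turn": 0, "gripper": 0}
    - {"slide": [0.06, 0, 0], "turn": 0, "gripper": 0}
    - {"slide": [0.09, 0, 0], "turn": 0, "gripper": 0}
    - {"slide": [0.12, 0, 0], "turn": 0, "gripper": 0}
    - {"slide": [0.14, 0, 0], "turn": 0, "gripper": 0}

```text
time_s: 14.65
tcp_pos: [0.4604, -0.1485, 0.054]
eef_rot: [-179.9, 0.0, -84.9]
contact_force: [-0.6, 10.8, 5.0]
gripper_width: 0.0002
gripper_force: 5.4
```

>>> send_rows:
  moves:
    - {"slide": [0.01, 0, 0], "turn": 0, "gripper": 0}
    - {"slide": [0.02, 0, 0], "turn": 0, "gripper": 0}
    - {"slide": [0.03, 0, 0], "turn": 0, "gripper": 0}
    - {"slide": [0.04, 0, 0], "turn": 0, "gripper": 0}
    - {"slide": [0.04, 0, 0], "turn": 0, "gripper": 0}

```text
time_s: 15.07
tcp_pos: [0.4609, -0.1534, 0.054]
eef_rot: [-179.9, 0.1, -84.9]
contact_force: [-2.5, 17.4, 8.2]
gripper_width: 0.0006
gripper_force: 8.7
```

>>> send_rows:
  moves:
    - {"slide": [0.005, 0, 0], "turn": 0, "gripper": 0}
    - {"slide": [0.01, 0, 0], "turn": 0, "gripper": 0}
    - {"slide": [0.01, 0, 0], "turn": 0, "gripper": 0}
    - {"slide": [0.01, 0, 0], "turn": 0, "gripper": 0}
    - {"slide": [0.01, 0, 0], "turn": 0, "gripper": 0}

```text
time_s: 15.48
tcp_pos: [0.4609, -0.1536, 0.054]
eef_rot: [-179.9, 0.2, -84.9]
contact_force: [-3.9, 29.4, 11.2]
gripper_width: 0.0006
gripper_force: 14.4
```

>>> send_rows:
  moves:
    - {"slide": [0, 0, 0], "turn": 0, "gripper": 0}
    - {"slide": [0, 0, 0], "turn": 0, "gripper": 0}
    - {"slide": [0, 0, 0], "turn": 0, "gripper": 0}
    - {"slide": [0, 0, 0], "turn": 0, "gripper": 0}
    - {"slide": [0, 0, 0], "turn": 0, "gripper": 0}

```text
time_s: 15.9
tcp_pos: [0.4608, -0.1536, 0.054]
eef_rot: [-179.9, 0.2, -84.9]
contact_force: [-4.2, 28.2, 10.8]
gripper_width: 0.0006
gripper_force: 14.4
```

>>> send_rows:
  moves:
    - {"slide": [0, 0, 0], "turn": 0, "gripper": 0}
    - {"slide": [0, 0, 0], "turn": 0, "gripper": 0}
    - {"slide": [0, 0, 0], "turn": 0, "gripper": 0}
    - {"slide": [0, 0, 0], "turn": 0, "gripper": 0}
    - {"slide": [0, 0, 0], "turn": 0, "gripper": 0}

```text
time_s: 16.32
tcp_pos: [0.4608, -0.1536, 0.054]
eef_rot: [-179.9, 0.2, -84.9]
contact_force: [-3.4, 28.4, 11.5]
gripper_width: 0.0003
gripper_force: 14.4
```

>>> send_rows:
  moves:
    - {"slide": [0, 0, 0], "turn": 0, "gripper": 0}
    - {"slide": [0, 0, 0], "turn": 0, "gripper": 0}
    - {"slide": [0, 0, 0], "turn": 0, "gripper": 0}
    - {"slide": [0, 0, 0], "turn": 0, "gripper": 0}
    - {"slide": [0, 0, 0], "turn": 0, "gripper": 0}

```text
time_s: 16.73
tcp_pos: [0.4609, -0.1536, 0.054]
eef_rot: [-179.9, 0.2, -84.9]
contact_force: [-4.4, 27.9, 11.5]
gripper_width: 0.0007
gripper_force: 14.4
```

>>> send_rows:
  moves:
    - {"slide": [0, 0, 0], "turn": 0, "gripper": 0}
    - {"slide": [0, 0, 0], "turn": 0, "gripper": 0}
    - {"slide": [0, 0, 0], "turn": 0, "gripper": 0}
    - {"slide": [0, 0, 0], "turn": 0, "gripper": 0}
    - {"slide": [0, 0, 0], "turn": 0, "gripper": 0}

```text
time_s: 17.15
tcp_pos: [0.4608, -0.1536, 0.054]
eef_rot: [-179.9, 0.2, -84.9]
contact_force: [-3.7, 28.2, 11.0]
gripper_width: 0.0002
gripper_force: 14.4
```

>>> send_rows:
  moves:
    - {"slide": [0, 0, 0], "turn": 0, "gripper": 0}
    - {"slide": [0, 0, 0], "turn": 0, "gripper": 0}
    - {"slide": [0, 0, 0], "turn": 0, "gripper": 0}
    - {"slide": [0, 0, 0], "turn": 0, "gripper": 0}
    - {"slide": [0, 0, 0], "turn": 0, "gripper": 0}

```text
time_s: 17.57
tcp_pos: [0.4609, -0.1535, 0.054]
eef_rot: [-179.9, 0.2, -84.9]
contact_force: [-5.2, 28.4, 11.6]
gripper_width: 0.0002
gripper_force: 14.4
```

>>> send_rows:
  moves:
    - {"slide": [-0.02, 0, 0], "turn": 0, "gripper": 0}
    - {"slide": [-0.05, 0, 0], "turn": 0, "gripper": 0}
    - {"slide": [-0.08, 0, 0], "turn": 0, "gripper": 0}
    - {"slide": [-0.12, 0, 0], "turn": 0, "gripper": 0}
    - {"slide": [-0.16, 0, 0], "turn": 0, "gripper": 0}

```text
time_s: 17.98
tcp_pos: [0.4588, -0.1317, 0.054]
eef_rot: [-179.9, 0.0, -84.9]
contact_force: [-0.1, 8.3, 4.8]
gripper_width: 0.0005
gripper_force: 4.0
```

>>> send_rows:
  moves:
    - {"slide": [-0.04, 0, 0], "turn": 0, "gripper": 0}
    - {"slide": [-0.08, 0, 0], "turn": 0, "gripper": 0}
    - {"slide": [-0.12, 0, 0], "turn": 0, "gripper": 0}
    - {"slide": [-0.16, 0, 0], "turn": 0, "gripper": 0}
    - {"slide": [-0.2, 0, 0], "turn": 0, "gripper": 0}

```text
time_s: 18.4
tcp_pos: [0.4561, -0.102, 0.054]
eef_rot: [-180.0, 0.0, -84.9]
contact_force: [-0.5, 5.4, 3.5]
gripper_width: 0.0009
gripper_force: 2.8
```

>>> send_rows:
  moves:
    - {"slide": [-0.03, 0, 0], "turn": 0, "gripper": 0}
    - {"slide": [-0.06, 0, 0], "turn": 0, "gripper": 0}
    - {"slide": [-0.09, 0, 0], "turn": 0, "gripper": 0}
    - {"slide": [-0.12, 0, 0], "turn": 0, "gripper": 0}
    - {"slide": [-0.15, 0, 0], "turn": 0, "gripper": 0}

```text
time_s: 18.82
tcp_pos: [0.4539, -0.0798, 0.0539]
eef_rot: [-180.0, 0.0, -84.9]
contact_force: [0.2, 3.5, 2.1]
gripper_width: 0.0002
gripper_force: 1.8
```

>>> send_rows:
  moves:
    - {"slide": [-0.02, 0, 0], "turn": 0, "gripper": 0}
    - {"slide": [-0.04, 0, 0], "turn": 0, "gripper": 0}
    - {"slide": [-0.06, 0, 0], "turn": 0, "gripper": 0}
    - {"slide": [-0.08, 0, 0], "turn": 0, "gripper": 0}
    - {"slide": [-0.1, 0, 0], "turn": 0, "gripper": 0}

```text
time_s: 19.23
tcp_pos: [0.4524, -0.0651, 0.0537]
eef_rot: [-180.0, -0.0, -84.9]
contact_force: [1.1, 2.3, 0.1]
gripper_width: 0.0004
gripper_force: 1.3
```

>>> send_rows:
  moves:
    - {"slide": [-0.02, 0, 0], "turn": 0, "gripper": 0}
    - {"slide": [-0.04, 0, 0], "turn": 0, "gripper": 0}
    - {"slide": [-0.06, 0, 0], "turn": 0, "gripper": 0}
    - {"slide": [-0.08, 0, 0], "turn": 0, "gripper": 0}
    - {"slide": [-0.1, 0, 0], "turn": 0, "gripper": 0}

```text
time_s: 19.65
tcp_pos: [0.4505, -0.0503, 0.0536]
eef_rot: [180.0, -0.0, -84.9]
contact_force: [-0.2, -0.7, -0.1]
gripper_width: 0.0001
gripper_force: 0.0
```

>>> send_rows:
  moves:
    - {"slide": [-0.1, 0, 0], "turn": 0, "gripper": 0}
    - {"slide": [-0.25, 0, -0.1], "turn": 0, "gripper": 0}
    - {"slide": [-0.35, 0, -0.3], "turn": 0, "gripper": 0}
    - {"slide": [-0.4, 0, -0.55], "turn": 0, "gripper": 0}
    - {"slide": [-0.4, 0, -0.8], "turn": 0, "gripper": 0}

```text
time_s: 20.07
tcp_pos: [0.4447, 0.0103, 0.1748]
eef_rot: [179.9, -0.0, -84.8]
contact_force: [2.0, 0.5, -0.9]
gripper_width: 0.0004
gripper_force: 0.0
```

>>> send_rows:
  moves:
    - {"slide": [0, 0, -0.2], "turn": 0, "gripper": 0}
    - {"slide": [0, 0, -0.4], "turn": 0, "gripper": 0}
    - {"slide": [0, 0, -0.6], "turn": 0, "gripper": 0}
    - {"slide": [0, 0, -0.7], "turn": 0, "gripper": 0}
    - {"slide": [0, 0, -0.7], "turn": 0, "gripper": 0}

```text
time_s: 20.48
tcp_pos: [0.4472, 0.0099, 0.2827]
eef_rot: [-179.6, 0.1, -84.9]
contact_force: [-0.2, -0.3, -0.9]
gripper_width: 0.0003
gripper_force: 0.0
```

```bash
python3 - <<'E'
from h import *
s=get_state();print(s['time_s'],s['tcp_pos'],s['contact_force'])
w=snap('wrist')
for r in optics.look_for('wrist','bar')[:2]: print('bar',r['p'],np.round(r['location'],3),proj(w,r['location']))
sc=snap('scene');t=snap('top')
# expected plate top corners / floor centre in wrist view
print([proj(w,p).round(1).tolist() for p in((.4593,-.153,.05),(.493,-.0775,.097),(.4135,-.0845,.097))])
u=proj(w,(.4593,-.14,.05)).astype(int);x=max(u[0]-80,0);y=max(u[1]-100,0);print(x,y)
a=cv2.resize(w['img'][y:y+200,x:x+160],(400,500),interpolation=cv2.INTER_CUBIC)
b=cv2.resize(sc['img'][130:240,140:380],(400,183)); d=cv2.resize(t['img'][170:310,160:420],(400,215))
e=np.vstack([b,d]);e=cv2.copyMakeBorder(e,0,500-e.shape[0],0,0,cv2.BORDER_CONSTANT)
cv2.imwrite('pics/f.png',np.hstack([a,e])[:,:,::-1])
E
```

```text
20.4833 [0.44717566 0.00985971 0.2826511 ] [-0.23858147 -0.34587135 -0.8899972 ]
bar 0.72 [ 0.461 -0.147  0.049] [279.23270193  35.79750609]
[[281.1, 29.5], [242.2, 96.9], [319.3, 97.0]]
200 0
```

View pics/f.png

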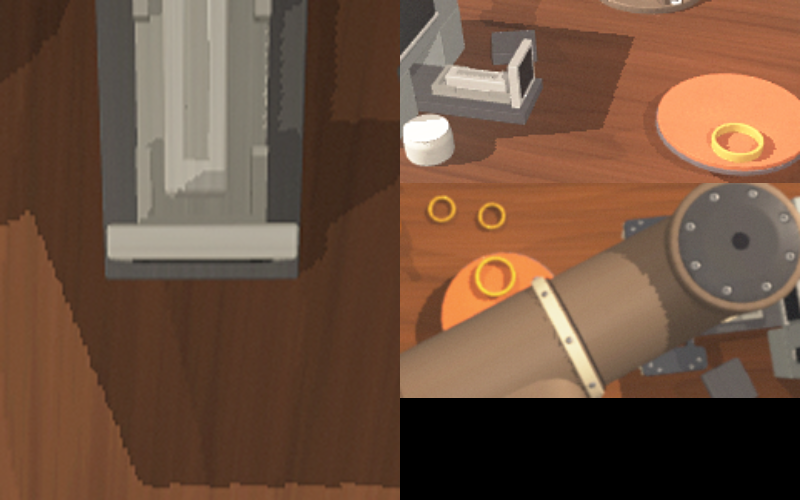

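```bash
python3 - <<'E'
from h import *
w=snap('wrist')
e=np.array([np.cos(np.radians(-85)),np.sin(np.radians(-85))])
p=np.mean([back(w,(200+165/2.5,190/2.5),.045)[:2],back(w,(200+226/2.5,187/2.5),.045)[:2]],0)
d=p+e*.048-np.array([.4593,-.153]); print(p,'bar offset along',d@e,'lat',d@[-e[1],e[0]])
print([back(w,(200+x/2.5,y/2.5),.097)[:2].round(4).tolist() for x,y in((108,225),(298,225),(298,260),(108,260))])
if abs(d@e)<.009 and abs(d@[-e[1],e[0]])<.009: print(order.close_job())
E
```

```text
[ 0.45399375 -0.10668333] bar offset along 0.001397113806935019 lat -0.001249290008538553
[[0.488, -0.085], [0.4112, -0.0919], [0.4095, -0.0785], [0.4873, -0.0715]]
the job is handed in; nothing more can be done
None
```

I handed the job in. The bar lies flat in the tray, about 1–2 mm off centre by the last picture. The tray was held fully home for over two seconds, then eased back to its outer stop. The bangle is still on the turntable and no bystander I could see had moved, but the interface gave no verdict.

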